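Set the recipe laptop's screen for reading at the tasting table

TASK

The screen of the larger of the two small computers on the tasting table is folded too far over its keyboard to read the recipe. Open it further, to about 110 degrees between screen and keyboard (leaning back a little past upright), let go, and make sure it stays there. Leave the smaller computer as it is.

Things in the scene. Friction and masses are not known exactly. Their poses are not given: they have to be found in the camera images.
- laptop_screen (a joint): Opening angle of the larger computer's screen, rad: 0 shut on the keyboard, 1.571 upright, 1.92 = 110 degrees, stop at 2.5; starts between 1.05 and 1.3. Stiff friction hinge (0.45 N m, no spring): it stays where left; a level push near the top edge takes 3 to 6 N. Aluminium-backed panel 270 mm wide, 155 mm from hinge line to top edge, 7 mm thick.
- laptop_hinge (a point): Middle of the larger computer's hinge line, 18 mm above the table. Its x axis points level from the keyboard to the back, y along the hinge, z up. The aluminium base (170 by 270 mm, 18 mm high, black keys, fixed to the table) reaches from 8 mm behind this line to 162 mm in front (-x); the glass side of the screen faces the keys.
- laptop_edge (a point): Middle of the top (free) edge of the larger computer's screen, mid-thickness, 155 mm from the hinge line; moves with the screen. The edge may be pushed or pinched anywhere along its 270 mm; the space above it and in front of it is free.
- mini_edge (a point): Middle of the top edge of the smaller computer's screen (same look; base 105 by 165 mm, screen 165 mm wide, 100 mm from hinge to top edge). It stands about 0.4 m to the left or right of the larger, part open; not to be moved. Spice jars 78 mm high stand at its sides, a low dish in front of it.

How it is judged:
By the outcome, as a careful person would: the job done as asked, in the order asked, and still so for the second after the job is handed in, with the robot touching nothing.
It also fails if it takes over 35 s, if anything falls off the work surface, if the arm or the gripper's body presses on something with over 40 N, if the wrist force passes 120 N, or if a joint passes its speed limit or range.

ROBOT

A 6-joint arm with a two-finger parallel gripper is mounted at the origin on the work surface. World frame = base frame: x ahead of the robot, y to its left, z up, the work surface at z = 0. Lengths are in m, angles in rad, forces in N, time in s.
With the tool pointing down it reaches from about 0.325 to 0.85 m from the base axis. Payload 15.5 kg.
Tool frame: the origin (TCP) lies on the centre line of the jaws, within the pads' length; the fingertips stand 14 mm ahead of it and the grasp point (between the pads) lies 5 mm behind it (manip.finger_overhang is the distance from the TCP to the fingertips, in m); z points along the fingers, y is the line along which they close (so a half turn about z gives the same grasp; the last joint's range is limited). The gripper opens to 91 mm and grips with 3 to 60 N. Pads are 32 mm wide; open, the fingers measure 118 mm over their backs; the gripper's body (76 mm by 178 mm) begins 60 mm behind the grasp point.
Start: joints at [-1.288, 0.494, 1.345, -0, 1.302, -0.096], TCP at [0.231, -0.581, 0.228] pointing down, gripper open.
Joint ranges: [-2.91, 2.91], [-0.82, 2.16], [0.22, 2.67], [-1.22, 4.37], [0.12, 2.79], [-3.08, 3.08]. Speed limits (rad/s): [1.89, 1.89, 2.57, 3.01, 3.01, 3.01].

INTERFACE

Orientations are given as a unit quaternion [w, x, y, z].
In Python, from plant import manip gives the robot as it stands.
- The arm moves only by the tool step_hand, called after ">>>" by a JSON object that holds its "api" and its "payload". Schema: {"type":"object","properties":{"rows":{"type":"array","items":{"type":"array","prefixItems":[{"type":"array","items":{"type":"number"},"minItems":3,"maxItems":3},{"type":"array","items":{"type":"number"},"minItems":3,"maxItems":3},{"type":"number"}],"minItems":3,"maxItems":3},"minItems":1,"maxItems":5},"squeeze":{"type":"number"},"only":{"type":"string"},"quiet":{"type":"boolean"},"lines":{"type":"string"}},"required":["rows"],"additionalProperties":false}. rows is a list of rows, 1 to 5 of them, each written [[dx, dy, dz], [rx, ry, rz], opening]: dx, dy, dz in shares of the most that a row can go, 1 being 50 mm, then a rotation vector rx, ry, rz in units of 0.25 rad, then the finger opening in m; each row shifts and turns the commanded pose from where the row before left it, along the tool's axes as they then stand; what a row does not reach is not made up. A row lasts 1/10 s, in which the tool goes at most 0.05 m and 0.15 rad, less where a joint would pass 70% of its speed; a pose out of reach is approached as far as the arm can. The fingers move at their own pace and stop on an object; squeeze is the grip in N (left out, the last holds). Time passes only in rows, so rows that do not move let the fingers close. The tool returns the time, the measured TCP pose, the force, the opening and the grip force at its end. only (a regular expression) keeps the lines of the reply that match it, lines (a string "A,B") keeps lines A to B, and quiet returns only ok. Input that does not fit is refused with a message, and nothing moves.
- manip.observe(): the state, without advancing time (a new reading comes with each control period).
- manip.read_camera(name): name is "side" or "top" or "wrist"; returns a dict with "pixels" (400x640x3 uint8, red, green, blue), "fx", "fy", "cx", "cy" (pixels), "k1" (the pictures are not rectified: a ray, as slopes to the right and down, at radius r is drawn at 1 + k1 r^2 times it, then the intrinsics apply), "R" (3x3) and "t" (3): a world point X has camera coordinates R X + t; the wrist camera has in their place "tool_from_camera" (4x4, takes a point from camera to tool coordinates, whose origin is the TCP and whose axes are the flange's). Camera axes: x right, y down, z forward; pixel columns grow to the right and rows downward; lengths in m; the calibration is good to about 2 mm. A picture is of the moment at which its call begins: read the wrist's pose just before it. There is no depth.
- manip.hand_in(): hands the job in; it is judged then, once.
The state is a dict: "t": time; "qpos": joint angles; "qd": joint speeds; "joint_torque": joint torques, N m; "tcp_pos": TCP position; "ee_rot": TCP orientation; "force": force on the tool from outside, world axes, zero at the start; "torque": the same for the moment, N m; "opening": finger opening in m; "grasp_force": force on a finger pad.
Only numpy, scipy, OpenCV 4.12 (cv2) and the standard library are available. Lean on these libraries where they do the work, as an engineer would, in place of code of your own. Each camera call takes 0.05 s, during which the arm holds its last target. There are 200 camera calls.

## Working session

There is one attempt and no reset: what is moved stays moved. The work goes in short steps, Python scripts to look and compute and a tool call to move; the robot and the scene stay as the last step left them, time stands still between calls to the robot, and variables do not carry over. Pictures are saved under pics/ and viewed, at most 10 in all, crops included, and the job is handed in when it is done.

```bash
ls; mkdir -p pics; cat > h.py <<'E'
import numpy as np, cv2
from plant import manip
def grab(n,f):
    o=manip.observe(); c=manip.read_camera(n)
    cv2.imwrite(f,cv2.cvtColor(c["pixels"],cv2.COLOR_RGB2BGR)); return c,o
def ray(c,u,v):
    K=np.array([[c["fx"],0,c["cx"]],[0,c["fy"],c["cy"]],[0,0,1.]])
    p=cv2.undistortPoints(np.array([[[u,v]]],float),K,np.array([c["k1"],0,0,0,0.]))[0,0]
    R=np.array(c["R"]);t=np.array(c["t"])
    d=R.T@np.array([p[0],p[1],1]); return -R.T@t,d/np.linalg.norm(d)
def plane(c,u,v,z):
    o,d=ray(c,u,v); return o+d*(z-o[2])/d[2]
def tri(r1,r2):
    A=np.stack([r1[1],-r2[1]],1); s=np.linalg.lstsq(A,r2[0]-r1[0],rcond=None)[0]
    a=r1[0]+s[0]*r1[1]; b=r2[0]+s[1]*r2[1]; return (a+b)/2,np.linalg.norm(a-b)
E
python3 - <<'E'
from h import *
for n in("side","top"):
    c,o=grab(n,f"pics/{n}0.png"); print(n,c["fx"],c["k1"],-np.array(c["R"]).T@c["t"])
print(o)
E
```

```text
pics
plant.py
side 488.04794274057065 -0.051776768810372104 [ 0.4898376  -0.73814948  0.58111221]
top 428.0006541764588 -0.022879628668693187 [ 0.44609364 -0.02007526  0.83124467]
{'t': 0.05, 'qpos': array([-1.28748923e+00,  4.94162704e-01,  1.34612419e+00,  3.17294987e-05,
        1.30252760e+00, -9.55089981e-02]), 'qd': array([ 4.26650296e-04, -5.50579228e-04, -2.78119244e-04,  8.21764911e-05,
        7.87505558e-04, -4.52286614e-04]), 'joint_torque': array([-2.58936798e-04, -8.81085634e+01, -3.82969773e+01,  7.08599878e-02,
        4.81658278e-02, -1.72872660e-05]), 'tcp_pos': array([ 0.2310421 , -0.58033169,  0.22735335]), 'ee_rot': array([-6.09662047e-04,  9.82116468e-01,  1.88273390e-01, -4.20531413e-05]), 'force': array([-0.71739044, -0.18819164, -0.85166374]), 'torque': array([-0.00575134, -0.04535359,  0.04591679]), 'grasp_force': 0.0, 'opening': 0.09104343502343522}
```

View pics/top0.png

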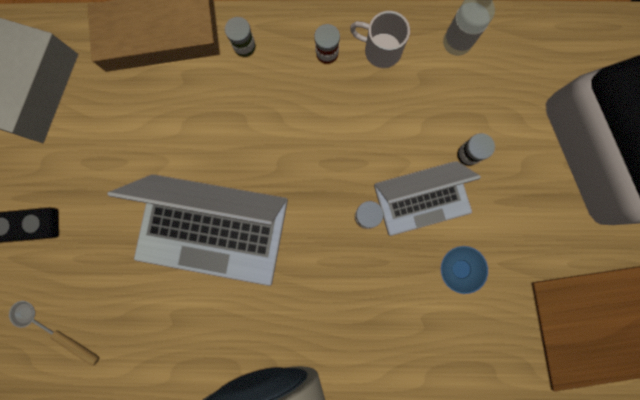

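View pics/side0.png

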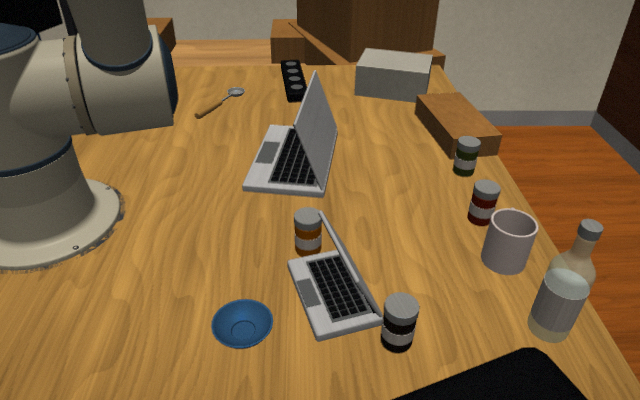

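The top view shows the larger laptop at about (110–287, 176–284): its front base corners are at (135,260) and (271,284), and its free edge runs from about (109,194) to (283,221). The smaller one is on the right, near (430,200). I'll zoom in on both views.

```bash
python3 - <<'E'
import cv2,numpy as np
a=cv2.imread("pics/top0.png")[165:295,100:300]; b=cv2.imread("pics/side0.png")[65:200,240:345]
cv2.imwrite("pics/ta.png",cv2.convertScaleAbs(cv2.resize(a,None,fx=4,fy=4,interpolation=cv2.INTER_CUBIC),alpha=1.5))
cv2.imwrite("pics/sb.png",cv2.convertScaleAbs(cv2.resize(b,None,fx=4,fy=4,interpolation=cv2.INTER_CUBIC),alpha=1.2))
E
```

```text
(no output)
```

View pics/ta.png

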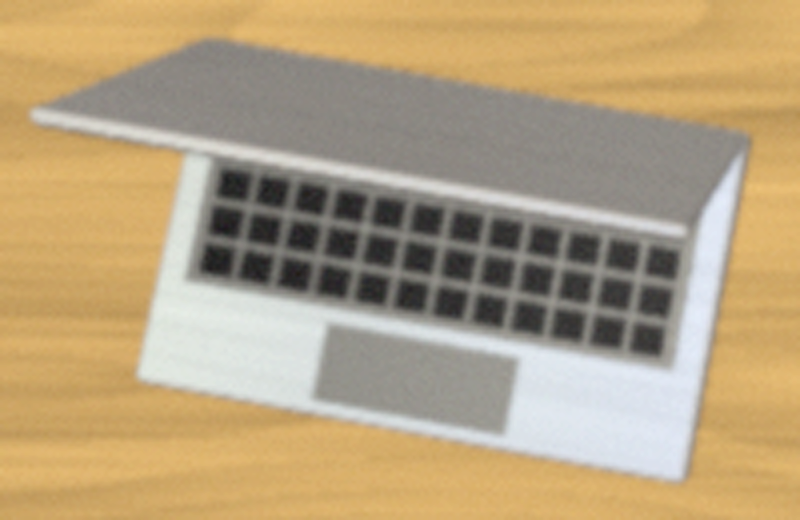

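View pics/sb.png

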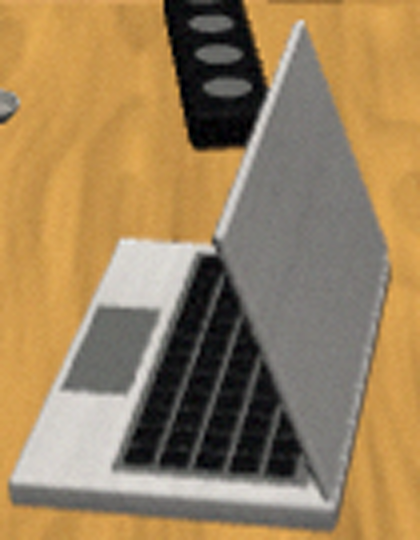

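```bash
cat > loc.py <<'E'
from h import *
T=manip.read_camera("top");S=manip.read_camera("side")
fl=plane(T,134.3,259.2,.018);fr=plane(T,270.9,284.2,.018);br=plane(T,286.7,199.2,.018)
print(fl,fr,br,np.linalg.norm(fl-fr),np.linalg.norm(br-fr))
s1=plane(S,242.6,188,.018); print("side front right",s1)
y=(fl-fr);y/=np.linalg.norm(y); x=np.cross(y,[0,0,1]); print("x",x,"y",y, "yaw",np.arctan2(x[1],x[0]))
H=(fl+fr)/2+.162*x; print("H",H)
for t,s in(((108.6,193.8),(315.2,70.8)),((271.3,222.3),(293.9,124.7))):
    p,e=tri(ray(T,*t),ray(S,*s)); d=p-H
    print("edge",p,"err",e,"local",d@x,d@y,d[2],"ang",np.pi-np.arctan2(d[2],-(d@x))if 0 else np.arctan2(d[2],-(d@x)))
print("tcp",manip.observe()["tcp_pos"])
E
python3 loc.py
```

```text
[0.41418923 0.34893952 0.018     ] [0.3710097  0.08594151 0.018     ] [0.53171696 0.0590631  0.018     ] 0.26651908746508624 0.16293947960212754
side front right [0.37056721 0.07102671 0.018     ]
x [ 0.98678864 -0.16201289  0.        ] y [0.16201289 0.98678864 0.        ] yaw -0.16273015493230053
H [0.55245922 0.19119443 0.018     ]
edge [0.52352357 0.33229686 0.16035608] err 0.0006277004688504695 local -0.0514137855031088 0.13455032581659576 0.14235607891808036 ang 1.2242113302981017
edge [0.47835942 0.06871256 0.16046165] err 0.0033248426478203878 local -0.053277200350658374 -0.13286884535341706 0.14246164801303468 ang 1.212923939445274
tcp [ 0.23108869 -0.58049613  0.22758465]
```
Angle ≈1.21 and length sqrt(.052²+.142²)=.152 ok (~155).

Hinge is at about (0.552, 0.191), yaw −0.163, and the screen is at about 1.22 rad. I'll turn the tool into line with the laptop, close the fingers and travel over.

Units first: shifts go in shares of 50 mm and turns go in units of 0.25 rad. So 0.005 m is 0.1, -0.025 m is -0.5, 0.136 rad is 0.544.

>>> {"api": "step_hand", "payload": {"rows": [[[0, 0, 0], [0, 0, 0.544], 0], [[0, 0, 0], [0, 0, 0.544], 0], [[0, 0, 0], [0, 0, 0.54], 0], [[0, 0, 0], [0, 0, 0.54], 0], [[0.1, -0.5, 0], [0, 0, 0], 0]], "squeeze": 10}}

```text
t: 0.7
tcp_pos: [0.2395, -0.5585, 0.2276]
ee_rot: [0.001, 0.996, -0.085, 0.0]
force: [0.7, 0.2, 0.3]
opening: 0.0539
grasp_force: 0.0
```

>>> {"api": "step_hand", "payload": {"rows": [[[0.1, -0.9, 0], [0, 0, 0], 0], [[0.1, -0.9, 0], [0, 0, 0], 0], [[0.1, -0.9, 0], [0, 0, 0], 0], [[0.1, -0.9, 0], [0, 0, 0], 0], [[0.1, -0.9, 0], [0, 0, 0], 0]]}}

```text
t: 1.2
tcp_pos: [0.3014, -0.3371, 0.2279]
ee_rot: [-0.0, 0.997, -0.082, 0.0]
force: [0.9, -0.2, 0.8]
opening: 0.014
grasp_force: 0.0
```

>>> {"api": "step_hand", "payload": {"rows": [[[0.1, -0.9, 0], [0, 0, 0], 0], [[0.1, -0.9, 0], [0, 0, 0], 0], [[0.1, -0.9, 0], [0, 0, 0], 0], [[0.1, -0.9, 0], [0, 0, 0], 0], [[0.1, -0.9, 0], [0, 0, 0], 0]]}}

```text
t: 1.7
tcp_pos: [0.3627, -0.1193, 0.2281]
ee_rot: [0.0, 0.997, -0.082, 0.0]
force: [1.8, -0.7, -0.1]
opening: 0.0007
grasp_force: 0.0
```

```bash
python3 - <<'E'
from h import *
o=manip.observe();p=o["tcp_pos"];H=np.array([.5525,.1912,.018]);x=np.array([.9868,-.162,0]);y=np.array([.162,.9868,0])
print((p-H)@x,(p-H)@y,p,o["ee_rot"],o["force"])
E
```

```text
-0.13704067014099283 -0.33712864080205623 [ 0.36265689 -0.11927229  0.22805519] [ 9.18442923e-05  9.96655048e-01 -8.17231020e-02  2.05190094e-04] [ 1.83749664 -0.65820269 -0.08308872]
```

>>> {"api": "step_hand", "payload": {"rows": [[[0.08, -0.9, 0], [0, 0, 0], 0], [[0.08, -0.9, 0], [0, 0, 0], 0], [[0.08, -0.9, 0], [0, 0, 0], 0], [[0.08, -0.9, 0], [0, 0, 0], 0], [[0.08, -0.9, 0], [0, 0, 0], 0]]}}

```text
t: 2.2
tcp_pos: [0.4189, 0.0998, 0.228]
ee_rot: [0.0, 0.997, -0.081, 0.0]
force: [1.4, -0.5, 0.6]
opening: 0.0005
grasp_force: 0.0
```

>>> {"api": "step_hand", "payload": {"rows": [[[0.08, -0.9, 0], [0, 0, 0], 0], [[0.08, -0.9, 0], [0, 0, 0], 0], [[0, -0.4, 0], [0, 0, 0], 0], [[0, 0, 0.8], [0, 0, 0], 0], [[0, 0, 0.86], [0, 0, 0], 0]]}}

```text
t: 2.7
tcp_pos: [0.4455, 0.2063, 0.1447]
ee_rot: [-0.001, 0.997, -0.081, 0.002]
force: [1.5, 0.2, -1.1]
opening: 0.0005
grasp_force: 0.0
```

```bash
cat > st.py <<'E'
from h import *
o=manip.observe();p=o["tcp_pos"];H=np.array([.5525,.1912,.018]);x=np.array([.9868,-.162,0]);y=np.array([.162,.9868,0])
print("local",(p-H)@x,(p-H)@y,"z",p[2],"Fx",o["force"]@x,o["force"])
E
```

>>> {"api": "step_hand", "payload": {"rows": [[[0, 0, 0], [0, 0, 0], 0], [[0.1, 0, 0], [0, 0, 0], 0], [[0.1, 0, 0], [0, 0, 0], 0], [[0.1, 0, 0], [0, 0, 0], 0], [[0, 0, 0], [0, 0, 0], 0]]}}

```text
t: 3.2
tcp_pos: [0.4611, 0.2026, 0.1462]
ee_rot: [-0.001, 0.997, -0.082, 0.001]
force: [-0.4, -0.8, -0.5]
opening: 0.0005
grasp_force: 0.0
```

```bash
python3 st.py
```

```text
local -0.09207082124364019 -0.003531141994028322 z 0.14624820196681929 Fx -0.2838523004019662 [-0.4129086  -0.76299943 -0.52759067]
```

Scaled: 0.008 m is 0.16.

>>> {"api": "step_hand", "payload": {"rows": [[[0.16, 0, 0], [0, 0, 0], 0], [[0.16, 0, 0], [0, 0, 0], 0], [[0.16, 0, 0], [0, 0, 0], 0], [[0.16, 0, 0], [0, 0, 0], 0], [[0.16, 0, 0], [0, 0, 0], 0]]}}

```text
t: 3.7
tcp_pos: [0.4993, 0.196, 0.1448]
ee_rot: [0.0, 0.997, -0.082, -0.0]
force: [-4.4, 0.4, 3.2]
opening: 0.0008
grasp_force: 2.0
```

```bash
python3 st.py
```

```text
local -0.05323782145631524 -0.00390785561429137 z 0.14484491668663274 Fx -4.372020221881983 [-4.37169213  0.35823721  3.18210851]
```

>>> {"api": "step_hand", "payload": {"rows": [[[0.16, 0, 0], [0, 0, 0], 0], [[0.16, 0, 0], [0, 0, 0], 0], [[0.16, 0, 0], [0, 0, 0], 0], [[0.16, 0, 0], [0, 0, 0], 0], [[0.16, 0, 0], [0, 0, 0], 0]]}}

```text
t: 4.2
tcp_pos: [0.5388, 0.1895, 0.1447]
ee_rot: [0.0, 0.997, -0.082, -0.0]
force: [-3.0, 0.8, -1.8]
opening: 0.0009
grasp_force: 2.0
```

```bash
python3 st.py
```

```text
local -0.013259696298200657 -0.003926441773149806 z 0.1447178690462971 Fx -3.120868812725358 [-3.02373084  0.84599519 -1.81063694]
```

>>> {"api": "step_hand", "payload": {"rows": [[[0.14, 0, 0], [0, 0, 0], 0], [[0.14, 0, 0], [0, 0, 0], 0], [[0, 0, 0], [0, 0, 0], 0]]}}

```text
t: 4.5
tcp_pos: [0.5532, 0.1872, 0.1448]
ee_rot: [-0.0, 0.997, -0.082, 0.0]
force: [0.2, -0.7, -0.1]
opening: 0.0007
grasp_force: 0.1
```

```bash
python3 st.py
python3 - <<'E'
from h import *
grab("top","pics/t1.png");grab("side","pics/s1.png")
a=cv2.imread("pics/top0.png")
a=cv2.imread("pics/t1.png")[150:295,100:300]; b=cv2.imread("pics/s1.png")[55:205,240:370]
a=cv2.resize(a,None,fx=2,fy=2);b=cv2.resize(b,None,fx=3.5,fy=3.5,interpolation=cv2.INTER_CUBIC)
o=np.zeros((525,800,3),np.uint8);o[:a.shape[0],:345]=a[:,55:];o[:b.shape[0],345:]=b
cv2.imwrite("pics/c1.png",o)
E
```

```text
local 0.0013745386722216998 -0.0038594631827247846 z 0.14482759457631353 Fx 0.3117492434404919 [ 0.20077572 -0.70138125 -0.0794737 ]
```

View pics/c1.png

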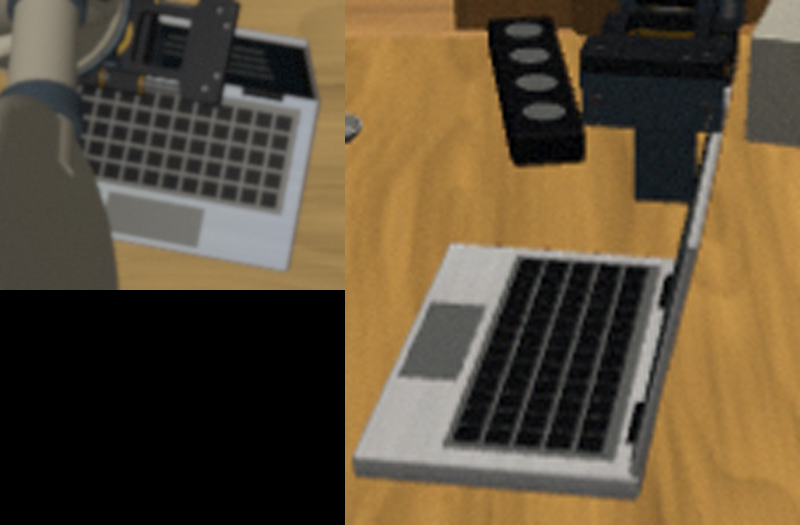

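The side crop shows the panel past upright with its near top corner at about (339,126). The top view puts that corner at about (280,170), with the hand at the middle of the edge.

```bash
cat > ang.py <<'E'
from h import *
import sys
a=[float(v) for v in sys.argv[1:]]
T=manip.read_camera("top");S=manip.read_camera("side")
H=np.array([.5525,.1912,.018]);x=np.array([.9868,-.162,0]);y=np.array([.162,.9868,0])
p,e=tri(ray(T,*a[:2]),ray(S,*a[2:])); d=p-H
print("tri",e,d@x,d@y,d[2],np.arctan2(d[2],-(d@x)))
# each view alone: where the edge end (y=-.135) would be drawn, by angle
for n,c in(("top",T),("side",S)):
    K=np.array([[c["fx"],0,c["cx"]],[0,c["fy"],c["cy"]],[0,0,1.]]);R=np.array(c["R"])
    for q in(1.22,1.6,1.7,1.8,1.85,1.9,1.95,2.0):
        P=H-.135*y+.155*(-np.cos(q)*x+np.sin(q)*np.array([0,0,1]))
        print(n,q,cv2.projectPoints(P[None],cv2.Rodrigues(R)[0],np.array(c["t"],float),K,np.array([c["k1"],0,0,0,0.]))[0].ravel().round(1))
E
python3 ang.py 280 170 338.8 125.7
```

```text
tri 0.00401384634297494 0.029916045161472265 -0.1318493021639398 0.1463454650935488 1.7724389416176893
top 1.22 [272.4 223.5]
top 1.6 [278.4 186.5]
top 1.7 [280.3 177. ]
top 1.8 [282.3 167.8]
top 1.85 [283.2 163.4]
top 1.9 [284.2 159.2]
top 1.95 [285.2 155.1]
top 2.0 [286.2 151.2]
side 1.22 [294.6 123.7]
side 1.6 [325.9 121.1]
side 1.7 [334.4 122.3]
side 1.8 [342.7 124.3]
side 1.85 [346.8 125.5]
side 1.9 [350.8 126.9]
side 1.95 [354.7 128.5]
side 2.0 [358.6 130.3]
```

>>> {"api": "step_hand", "payload": {"rows": [[[0.1, 0, 0], [0, 0, 0], 0], [[0.1, 0, 0], [0, 0, 0], 0], [[0.1, 0, 0], [0, 0, 0], 0], [[0.08, 0, 0], [0, 0, 0], 0], [[0, 0, 0], [0, 0, 0], 0]]}}

```text
t: 5.2
tcp_pos: [0.5717, 0.1841, 0.1449]
ee_rot: [-0.0, 0.997, -0.082, 0.0]
force: [-0.3, -0.1, -0.4]
opening: 0.0003
grasp_force: 0.4
```

```bash
python3 st.py
```

```text
local 0.02009545649278445 -0.003882004400028155 z 0.14488878228564409 Fx -0.3146569101097241 [-0.33987942 -0.12800061 -0.36093194]
```

>>> {"api": "step_hand", "payload": {"rows": [[[-0.6, 0, 0], [0, 0, 0], 0], [[-1, 0, 0], [0, 0, 0], 0], [[-1, 0, 0], [0, 0, 0], 0], [[-0.6, 0, -0.6], [0, 0, 0], 0], [[0, 0, -0.8], [0, 0, 0], 0]]}}

```text
t: 5.7
tcp_pos: [0.4085, 0.21, 0.2145]
ee_rot: [0.001, 0.997, -0.081, -0.002]
force: [1.2, -0.0, 0.4]
opening: 0.0007
grasp_force: 0.0
```

>>> {"api": "step_hand", "payload": {"rows": [[[0, 1, 0], [0, 0, 0], 0], [[0, 1, 0], [0, 0, 0], 0], [[0, 1, 0], [0, 0, 0], 0], [[0, 1, 0], [0, 0, 0], 0], [[0, 1, 0], [0, 0, 0], 0]]}}

```text
t: 6.2
tcp_pos: [0.3727, -0.0377, 0.2155]
ee_rot: [0.0, 0.997, -0.081, 0.001]
force: [1.6, -0.4, 0.1]
opening: 0.0007
grasp_force: 0.0
```

```bash
python3 - <<'E'
from h import *
grab("top","pics/t2.png");grab("side","pics/s2.png")
a=cv2.imread("pics/t2.png")[140:290,90:300]; b=cv2.imread("pics/s2.png")[55:205,240:370]
a=cv2.convertScaleAbs(cv2.resize(a,None,fx=2,fy=2,interpolation=cv2.INTER_CUBIC),alpha=1.5);b=cv2.resize(b,None,fx=2.9,fy=2.9,interpolation=cv2.INTER_CUBIC)
o=np.zeros((435,797,3),np.uint8);o[:300,:420]=a;o[:,420:]=b
cv2.imwrite("pics/c2.png",o)
E
```

```text
(no output)
```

View pics/c2.png

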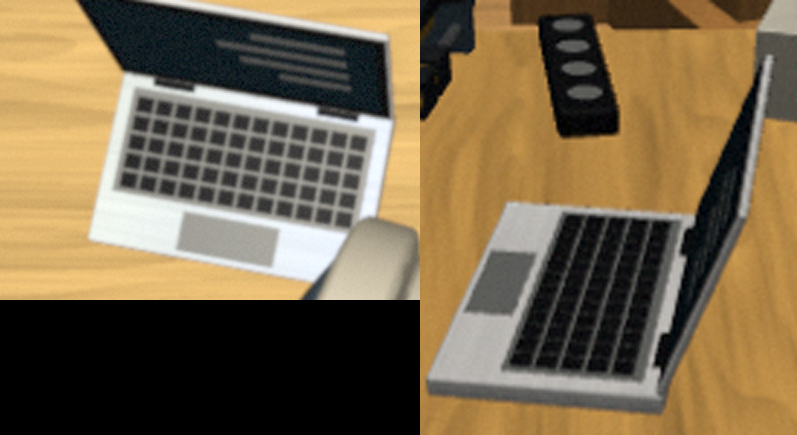

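The screen now leans back and is readable, with nothing touching it. The near edge corner is at top (283.8,159.2) and side (350.7,129.2). Those pixels give about 1.9 rad in each view.

```bash
python3 ang.py 283.8 159.2 350.7 129.2 | head -1
python3 - <<'E'
import cv2,numpy as np
a=cv2.imread("pics/t2.png")[105:165,100:300];b=cv2.imread("pics/s2.png")[60:140,320:380]
a=cv2.convertScaleAbs(cv2.resize(a,None,fx=4,fy=4,interpolation=cv2.INTER_CUBIC),alpha=1.5);b=cv2.resize(b,None,fx=4,fy=4,interpolation=cv2.INTER_CUBIC)
o=np.zeros((570,800,3),np.uint8);o[:240]=a;o[250:570,:240]=b
cv2.imwrite("pics/c3.png",o)
E
```

```text
tri 0.0008630689666613144 0.05047072744457796 -0.1336754868689728 0.1414345262798709 1.9135593652682186
```

View pics/c3.png

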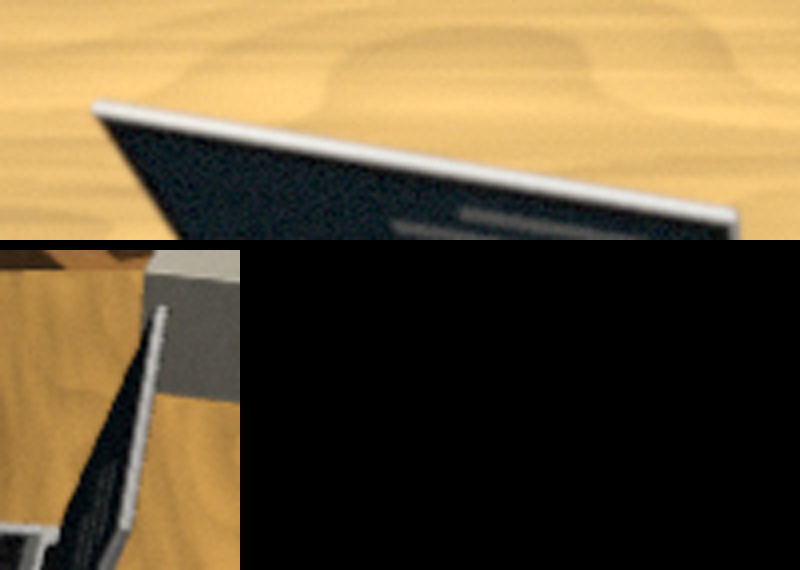

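The zoomed free edge runs from top (123.6,131.4) to (283.4,158.6). In the side view it runs from (360.1,74.4) to (351.1,128.7).

```bash
python3 ang.py 123.6 131.4 360.1 74.4 | head -1; python3 ang.py 283.4 158.6 351.1 128.7 | head -1; python3 st.py
```

```text
tri 0.001078220108769507 0.05229448747169806 0.13401829199689608 0.1403469771807074 1.9274687605501535
tri 0.0009396616453175209 0.05115359173077522 -0.13297270799703023 0.14214994947503207 1.9162249179995214
local -0.140613129069275 -0.25191912521532805 z 0.21497806196808886 Fx 0.8864983827169229 [ 0.76777211 -0.79543746 -0.68850942]
```

Both ends of the edge give 1.92 rad (110°), the screen is holding there, and the arm is clear of everything.

```bash
python3 -c "
from plant import manip
print(manip.hand_in())"
```

```text
the job is handed in; nothing more can be done
None
```

The larger computer's screen now stands at about 1.92 rad (110°), measured from both cameras after I let go; the arm is clear, the smaller computer was left alone, and the job is handed in.

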